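# Unlock an air valve and set it to its marker

## Task

Lift the red lockout cover off the sloping air valve and set it down gently, upright with its knob up and flat on the floor of the yellow tray. Then turn the valve's black handle until its yellow pointer stands at the green set marker, and let go. Do not shift the green marker, and leave the spanner and the tub where they are.

Things in the scene. Friction and masses are not known exactly. Their poses are not given: they have to be found in the camera images.
- valve_unit: Grey valve unit bolted to the bench, foot 116 x 126 mm. Origin: centre of its foot on the bench; z up, its front faces its own -x. Its square aluminium panel (128 x 128 mm) slopes at 25 degrees: the panel's outward normal is (-0.423, 0, 0.906) in the unit's axes, and the panel's centre lies at (0, 0, 95 mm). A white dial, 92 mm across and 5 mm thick, is fixed at that centre and carries marker and handle.
- handle (a joint): Turn of the valve handle about the panel normal through the dial's centre, rad, 0 to 1.75 between hard stops. At 0 (closed) the pointer points to the unit's own -y side (to the right, seen facing the panel); it grows anticlockwise as seen facing the panel; at 1.57 the pointer points up the slope. Stiff with friction (about 0.12 N m), stays where it is left.
- handle_grip (a point): Point on the handle's turning axis, 37 mm out from the panel, at the height to grip. It turns with the handle: z = panel outward normal, -y = the way the yellow pointer points. The handle is a black bar 13 mm wide (along x) and 56 mm long (y +30 to -26 mm), then a narrower yellow nose as far as y = -43 mm; it stands from 22 to 46 mm out from the panel, with only a 20 mm wide stem below it. Under the red cover at the start.
- marker (a joint): Angle of the green set marker, in the same sense and from the same zero as joint handle: the handle is set when the two are equal. Held by friction.
- marker_tip (a point): Top of the green marker tab (10 x 15 mm), 40 mm from the dial's centre and 9.5 mm out from the panel, beyond which it does not rise; axes like those of handle_grip: -y points from the dial's centre out to the tab.
- cover: Loose red lockout cover, about 0.12 kg: an upside-down cup 106 mm across outside and 98 mm inside, 55 mm tall, 3 mm wall, with an upright round knob on top. Origin: centre of its mouth; z along its axis towards the knob. At the start it sits over handle and dial with its mouth on the sloping panel, axis along the panel normal. It must be lifted along its axis by 60 mm before it is clear of the handle.
- cover_knob (a point): Point to grip on the cover's knob: on the cover's axis, 82 mm above its mouth. The knob is a cylinder 26 mm across, from 55 to 98 mm above the mouth.
- tray: Yellow open tray fixed to the bench, 150 x 150 mm outside, walls 5 mm thick and 26 mm high, floor 5 mm thick. Origin: centre of its underside, z up.
- spanner: Loose steel spanner, 23 x 161 x 9 mm, lying on the bench; a bystander. Origin: centre of its underside, long axis y.
- glue_tub: Loose pale open tub, 100 mm across and 92 mm high, a bystander. Origin: centre of its underside.

How it is judged:
By the outcome, as a careful person would: the job done as asked, in the order asked, and still so for the second after the job is handed in, with the robot touching nothing.
It also fails if it takes over 48 s, if anything falls off the work surface, if the arm or the gripper's body presses on something with over 40 N, if the wrist force passes 120 N, or if a joint passes its speed limit or range.

## Robot

A 6-joint arm with a two-finger parallel gripper is mounted at the origin on the work surface; the furniture and walls round the work are solid. World frame = base frame: x ahead of the robot, y to its left, z up, the work surface at z = 0. Lengths are in m, angles in rad, forces in N, time in s.
With the tool pointing down it reaches from about 0.325 to 0.775 m from the base axis. Payload 9.3 kg.
Tool frame: the origin (TCP) lies at the very end of the fingers, on their centre line; the grasp point (between the pads) lies 19 mm behind it (arm.grip_depth is the distance from the TCP to the grasp point, in m); z points along the fingers, y is the line along which they close (so a half turn about z gives the same grasp; the last joint's range is limited). The gripper opens to 85 mm and grips with 20 to 120 N. Pads are 22 mm wide; open, the fingers measure 114 mm over their backs; the gripper's body (76 mm by 85 mm) begins 54 mm behind the grasp point. The pads swing forward as they close: fully open they stand 13 mm farther back than shut.
Start: joints at [-0.153, 0.259, 0.021, 1.334, 0, 1.418], TCP at [0.55, -0, 0.231] pointing down, gripper open.
Joint ranges: [-3.04, 3.04], [-0.91, 1.82], [-1.04, 1.36], [-1.92, 1.95], [-1.52, 1.45], [-3.14, 3.14]. Speed limits (rad/s): [2.22, 2.22, 2.79, 3.14, 3.14, 3.14].

## Interface

Orientations are given as a unit quaternion [w, x, y, z].
In Python, from station import arm gives the robot as it stands.
- The arm moves only by the shell command python3 -m jog 'ROWS' [FORCE]. ROWS is JSON, a list of rows, each an object of numbers: "tx", "ty", "tz": the shift along the tool's x, y, z in cm; "rx", "ry", "rz": the turn, a rotation vector about the tool's x, y, z in degrees; "claw": the opening, from 0 (shut) to 1 (fully open). In form: [{"tx": .., "ty": .., "tz": .., "rx": .., "ry": .., "rz": .., "claw": ..}, ...]. A call has exactly 5 rows; each row is the pose to reach, as a shift and turn from the pose commanded when the call began, along the tool's axes at that moment; what a row does not reach only later rows make up. A row lasts 1/8 s, in which the tool goes at most 62.5 mm and 10.7 degrees, less where a joint would pass 70% of its speed; a pose out of reach is approached as far as the arm can. A call with a gripper value outside its range is refused whole. The fingers move at their own pace and stop on an object; FORCE is the grip in N (left out, the last holds). Time passes only in rows, so rows that repeat a pose let the fingers close, or fill a call up. It gives the time, the measured TCP pose, the force, the opening and the grip force at its end, in the units of the state.
- arm.sense(): the state, without advancing time (a new reading comes with each control period).
- arm.snapshot(name): name is "scene" or "side" or "wrist"; returns a dict with "pixels" (400x640x3 uint8, red, green, blue), "K" (3x3 intrinsics, pixels), "k1" (the pictures are not rectified: a ray, as slopes to the right and down, at radius r is drawn at 1 + k1 r^2 times it, then the intrinsics apply), "T" (4x4, takes a point from camera to world coordinates); the wrist camera has in their place "mount" (4x4, takes a point from camera to tool coordinates, whose origin is the TCP and whose axes are the flange's). Camera axes: x right, y down, z forward; pixel columns grow to the right and rows downward; lengths in m; the calibration is good to about 2 mm. A picture is of the moment at which its call begins: read the wrist's pose just before it. There is no depth.
- arm.hand_in(): hands the job in; it is judged then, once.
The state is a dict: "time_s": time; "qpos": joint angles; "joint_vel": joint speeds; "effort": joint torques, N m; "eef_pos": TCP position; "tcp_rot": TCP orientation; "ft_force": force on the tool from outside, world axes, zero at the start; "torque": the same for the moment, N m; "finger_gap": finger opening in m; "grasp_force": force on a finger pad.
Only numpy, scipy, OpenCV 4.12 (cv2) and the standard library are available. Lean on these libraries where they do the work, as an engineer would, in place of code of your own. Each camera call takes 0.05 s, during which the arm holds its last target. There are 200 camera calls.

## Working session

There is one attempt and no reset: what is moved stays moved. The work goes in short steps, Python scripts to look and compute and a shell command to move; the robot and the scene stay as the last step left them, time stands still between calls to the robot, and variables do not carry over. Pictures are saved under pics/ and viewed, at most 10 in all, crops included, and the job is handed in when it is done.

```bash
ls; mkdir -p pics; python3 - <<'E'
from station import arm
import cv2,json
s=arm.sense();print({k:(s[k] if not hasattr(s[k],'tolist') else s[k].tolist()) for k in s})
for n in("scene","side"):
    d=arm.snapshot(n);cv2.imwrite(f"pics/{n}0.png",d["pixels"][:,:,::-1]);print(n,d["K"],d["k1"],d["T"])
d=arm.snapshot("wrist");print(d["K"],d["k1"],d["mount"]);cv2.imwrite("pics/wrist0.png",d["pixels"][:,:,::-1])
E
```

```text
pics
{'time_s': 0.0, 'qpos': [-0.1526276665347412, 0.25920739081003624, 0.020788915233591537, 1.3336732697007363, -3.507380299591674e-07, 1.4182079408139365], 'joint_vel': [-0.0009525259513741229, 0.0013590866269402137, -0.0005161387360016278, -0.0006330199339043791, -9.366510586160647e-05, -0.000875652057805959], 'effort': [-0.00026587399588606786, -55.56376576423645, 34.453604221343994, 0.013175942294765264, -0.00029438048841257114, 4.4734943003277294e-05], 'eef_pos': [0.5497440640394284, 1.9357251014396854e-05, 0.23066858195893614], 'tcp_rot': [-0.0005221963982430185, 0.7071205204146186, 0.7070927450351372, -0.0003831946695995904], 'ft_force': [-0.902754203523879, -0.39110150666509735, -0.11815541678342613], 'torque': [0.0186326767167955, -0.021667189654124515, 0.00431254156526467], 'grasp_force': 0.0, 'finger_gap': 0.0855023730908013}
scene [[481.7934605    0.         319.48759313]
 [  0.         481.7934605  202.08319649]
 [  0.           0.           1.        ]] -0.10398682343389001 [[-0.88792658 -0.21428206  0.4070253   0.01652575]
 [-0.45944066  0.370103   -0.80742681  0.868
[... 183 characters left out ...]
8 193.40493859]
 [  0.           0.           1.        ]] -0.0959591090700434 [[-0.99626619 -0.02617132  0.08227237  0.38731163]
 [-0.08345944  0.53583217 -0.8401895   0.96212058]
 [-0.02209532 -0.8439188  -0.53601572  0.75645035]
 [ 0.          0.          0.          1.        ]]
[[331.65695818   0.         322.32304544]
 [  0.         331.65695818 202.18244035]
 [  0.           0.           1.        ]] -0.05316071023402629 [[-9.70801508e-04 -9.56539658e-01 -2.91600653e-01  7.24044848e-02]
 [ 9.99999314e-01 -7.37670303e-04 -9.09428494e-04 -3.73087024e-04]
 [ 6.54799278e-04 -2.91601336e-01  9.56539718e-01 -1.43041225e-01]
 [ 0.00000000e+00  0.00000000e+00  0.00000000e+00  1.00000000e+00]]
```

View pics/scene0.png

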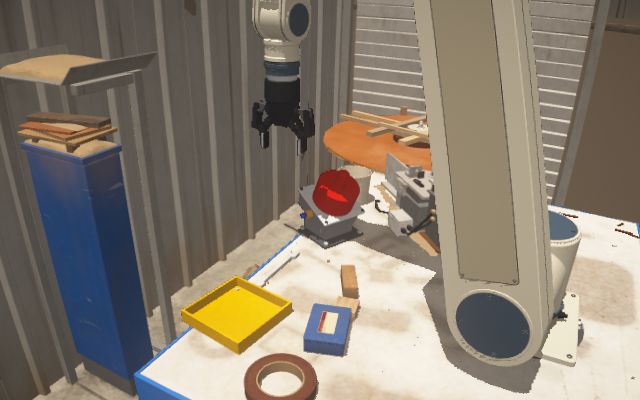

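View pics/side0.png

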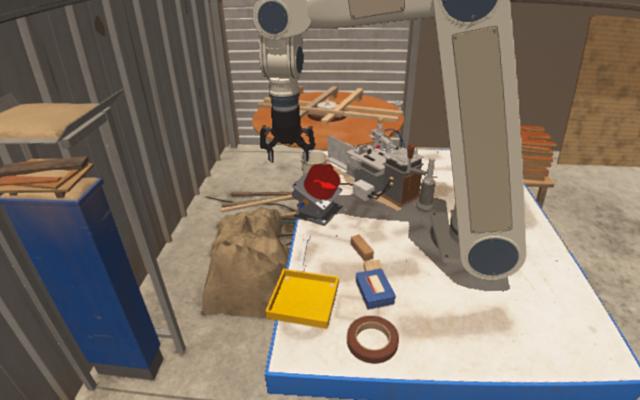

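The scene picture shows the red cover at (337,192) on the valve, the tray at (237,312), the spanner at (280,268) and the tub behind the valve at (355,183). In the side picture the cover is at (322,182) and the tray at (303,298).

View pics/wrist0.png

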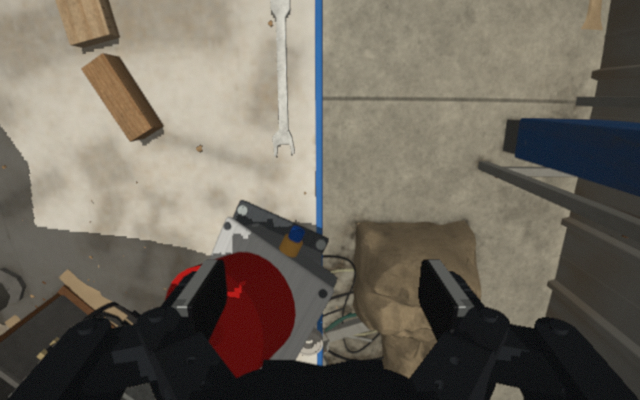

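```bash
cat > h.py <<'E'
import numpy as np, cv2, json
from scipy.spatial.transform import Rotation as R
from station import arm
def rot(q): return R.from_quat([q[1],q[2],q[3],q[0]]).as_matrix()
def snap(n):
    s=arm.sense(); d=arm.snapshot(n)
    if n=="wrist":
        T=np.eye(4);T[:3,:3]=rot(s["tcp_rot"]);T[:3,3]=s["eef_pos"];d["T"]=T@d["mount"]
    d["T"]=np.array(d["T"]);return d
def ray(d,uv):
    p=cv2.undistortPoints(np.array(uv,float).reshape(-1,1,2),np.array(d["K"]),np.array([d["k1"],0,0,0.]))[:,0]
    v=np.c_[p,np.ones(len(p))]@d["T"][:3,:3].T
    return d["T"][:3,3],v/np.linalg.norm(v,axis=1,keepdims=True)
def plane(d,uv,z):
    o,v=ray(d,uv);return o+v*((z-o[2])/v[:,2])[:,None]
def proj(d,P):
    Ti=np.linalg.inv(d["T"]);return cv2.projectPoints(np.array(P,float).reshape(-1,1,3),cv2.Rodrigues(Ti[:3,:3])[0],Ti[:3,3],np.array(d["K"]),np.array([d["k1"],0,0,0.]))[0][:,0]
def tri(*dv):
    A=np.zeros((3,3));b=np.zeros(3);L=[]
    for d,uv in dv:
        o,v=ray(d,[uv]);M=np.eye(3)-np.outer(v[0],v[0]);A+=M;b+=M@o;L.append((o,M))
    x=np.linalg.solve(A,b);return x,[float(np.linalg.norm(M@(x-o))) for o,M in L]
def mask(d,lo,hi):
    m=cv2.inRange(cv2.cvtColor(d["pixels"],cv2.COLOR_RGB2HSV),np.array(lo),np.array(hi))
    n,l,st,c=cv2.connectedComponentsWithStats(m);i=1+np.argmax(st[1:,4]) ;return (l==i).astype(np.uint8),c[i],st[i]
def red(d):
    x=dict(d);im=d["pixels"][:,:,::-1].copy();x["pixels"]=im   # swap -> red looks blue
    return mask(x,(110,150,50),(130,255,255))
E
python3 - <<'E'
from h import *
np.set_printoptions(precision=4,suppress=True)
for n in("scene","side","wrist"):
    d=snap(n)
    m,c,st=red(d);print(n,"red",c,st)
    m,c,st=mask(d,(22,150,60),(32,255,255));h=cv2.convexHull(cv2.findContours(m,0,2)[0][0] if 0 else max(cv2.findContours(m,0,2)[0],key=cv2.contourArea))
    a=cv2.approxPolyDP(h,6,True)[:,0];print("yel",c,st,a.tolist());print(plane(d,a,0.026))
    m2=cv2.resize(d["pixels"][130:260,260:420] if n!="wrist" else d["pixels"],None,fx=4 if n!="wrist" else 1,fy=4 if n!="wrist" else 1,interpolation=cv2.INTER_CUBIC);cv2.imwrite(f"pics/c_{n}.png",m2[:,:,::-1])
E
```

```text
scene red [335.517  192.2275] [ 313  170   47   46 1644]
yel [236.7789 312.0675] [ 181  276  110   67 2917] [[290, 301], [238, 342], [181, 310], [235, 276]]
[[0.4051 0.2144 0.026 ]
 [0.4241 0.3591 0.026 ]
 [0.5694 0.3406 0.026 ]
 [0.5489 0.1971 0.026 ]]
side red [321.5127 181.1295] [304 164  36  35 942]
yel [304.3091 298.4993] [ 267  277   71   44 2077] [[337, 277], [326, 320], [267, 311], [284, 279]]
[[0.4069 0.2158 0.026 ]
 [0.427  0.3571 0.026 ]
 [0.5678 0.3399 0.026 ]
 [0.543  0.2315 0.026 ]]
wrist red [251.9302 313.3122] [ 209  253   86  125 7195]Traceback (most recent call last):
  File "<stdin>", line 6, in <module>
  File "h.py", line 25, in mask
    n,l,st,c=cv2.connectedComponentsWithStats(m);i=1+np.argmax(st[1:,4]) ;return (l==i).astype(np.uint8),c[i],st[i]
                                                     ~~~~~~~~~^^^^^^^^^^
    return _wrapfunc(a, 'argmax', axis=axis, out=out, **kwds)
    return bound(*args, **kwds)
ValueError: attempt to get argmax of an empty sequence
```

View pics/c_scene.png

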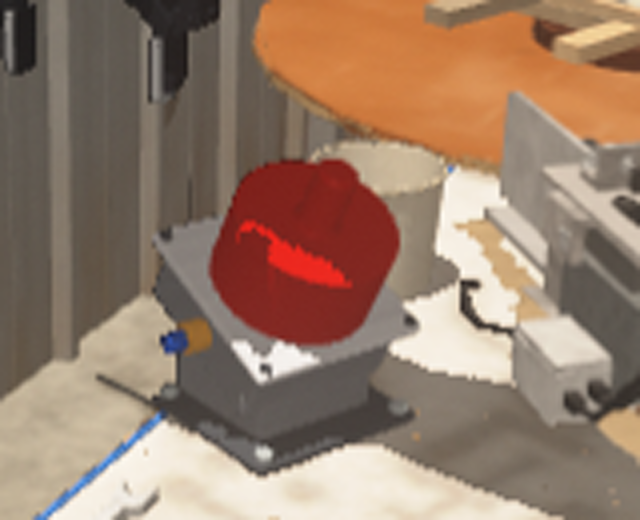

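The crop shows the knob's top at scene (342,172), with the cup's mouth low at about (326,214). The axis therefore leans away from the camera and to the right. The wrist picture shows the cover cut off at the bottom, around (240,315).

```bash
python3 - <<'E'
from h import *
np.set_printoptions(precision=4,suppress=True)
a=snap("scene");b=snap("side")
print(tri((a,(335.5,192.2)),(b,(321.5,181.1))))
E
python3 -m jog '[{"tx":-2,"tz":-2},{"tx":-5,"tz":-6},{"tx":-8,"tz":-10},{"tx":-8,"tz":-12},{"tx":-8,"tz":-12}]'
```

```text
(array([ 0.4687, -0.1149,  0.1158]), [0.00038392712249268754, 0.00038392712249269383])$[0]: bad value
```

```bash
python3 -m jog '[{"tx":-2,"ty":0,"tz":-2,"rx":0,"ry":0,"rz":0,"claw":1},{"tx":-5,"ty":0,"tz":-6,"rx":0,"ry":0,"rz":0,"claw":1},{"tx":-8,"ty":0,"tz":-10,"rx":0,"ry":0,"rz":0,"claw":1},{"tx":-8,"ty":0,"tz":-12,"rx":0,"ry":0,"rz":0,"claw":1},{"tx":-8,"ty":0,"tz":-12,"rx":0,"ry":0,"rz":0,"claw":1}]'
python3 - <<'E'
from h import *
d=snap("wrist");cv2.imwrite("pics/w1.png",d["pixels"][:,:,::-1]);np.save("pics/w1.npy",d,allow_pickle=True)
print(red(d)[1:])
E
```

```text
time_s: 1.02
eef_pos: [0.5504, -0.0805, 0.3524]
tcp_rot: [0.001, 0.707, 0.707, 0.001]
ft_force: [-0.6, 0.4, -0.6]
finger_gap: 0.0851
grasp_force: 0.0
(array([248.15491047, 192.88524145]), array([ 200,  148,  100,   93, 7372], dtype=int32))
```

View pics/w1.png

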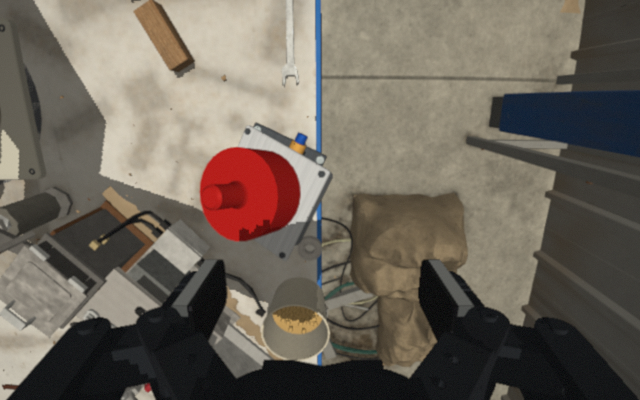

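The wrist picture shows the cover whole, with knob top at about (210,196) and cup at (250,193). The panel's upper corners are at about (330,172) and (281,258), and the tub is at (296,325), behind the valve towards -y.

```bash
cat > m1.py <<'E'
from h import *
np.set_printoptions(precision=4,suppress=True)
d=np.load("pics/w1.npy",allow_pickle=True).item()
c=plane(d,[(331,171),(281,259)],0.122);print(c,np.linalg.norm(c[0]-c[1]))
y=c[0]-c[1];yaw=np.arctan2(-y[0],y[1]);print("yaw",np.degrees(yaw))
X=np.array([np.cos(yaw),np.sin(yaw),0]);o=c.mean(0)-0.058*X;o[2]=0;print("unit",o)
n=-.423*X+[0,0,.906];pc=o+[0,0,.095];k=pc+.082*n;print("knob grip",k, "mouth",pc)
t=pc+.098*n
a=snap("scene");b=snap("side")
for q in(d,a,b):print("pred knobtop, mouth, upper corners",proj(q,[t,pc,*c]).round(1).tolist())
print(tri((a,(343,172)),(d,(211,197))),t)
im=cv2.resize(d["pixels"][110:290,180:350],None,fx=3.3,fy=3.3,interpolation=cv2.INTER_CUBIC);cv2.imwrite("pics/w1c.png",im[:,:,::-1])
# grasp rotation: tool z=-n, y options
R0=rot(arm.sense()["tcp_rot"])
for yy in (np.cross(n,X),):
    for s in(1,-1):
        yt=s*yy/np.linalg.norm(yy);z=-n/np.linalg.norm(n);G=np.c_[np.cross(yt,z),yt,z]
        for nm,H in(("yU",G),("xU",np.c_[-G[:,1],G[:,0],z])):
            print(nm,s,np.degrees(R.from_matrix(R0.T@H).as_rotvec()))
E
python3 m1.py
```

```text
[[ 0.5602 -0.0847  0.122 ]
 [ 0.4987 -0.1959  0.122 ]] 0.12706838481403096
yaw -28.977772950777922
unit [ 0.4787 -0.1122  0.    ]
knob grip [ 0.4484 -0.0954  0.1693] mouth [ 0.4787 -0.1122  0.095 ]
pred knobtop, mouth, upper corners [[212.2, 191.6], [265.0, 188.5], [331.0, 171.0], [281.0, 259.0]]
pred knobtop, mouth, upper corners [[342.6, 171.3], [331.2, 199.3], [297.1, 186.5], [338.7, 176.6]]
pred knobtop, mouth, upper corners [[329.4, 165.9], [318.4, 187.2], [291.4, 183.8], [314.1, 167.0]]
(array([ 0.4415, -0.0971,  0.1813]), [0.0018968465256877487, 0.001896846525687655]) [ 0.4424 -0.0921  0.1838]
yU 1 [-13.3786 -22.6804 -59.9734]
xU 1 [   8.4988  -32.946  -147.8359]
yU -1 [-26.009   15.3421 116.7759]
xU -1 [-24.5844  -6.3418  28.538 ]
```

View pics/w1c.png

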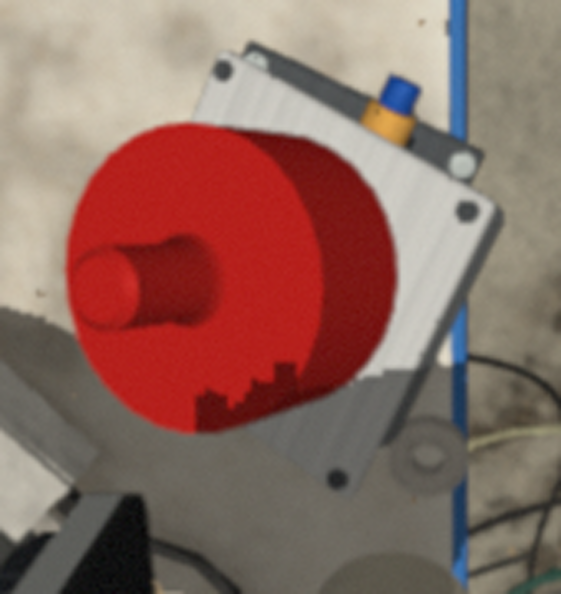

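The crop shows the panel bolts at full-image pixels (321.5,173.9), (282.4,255.2) and (247.6,130.9), the upper corners at (330.6,173) and (286.7,258.5), and the knob-top centre at (212.4,197.6).

```bash
cat > m2.py <<'E'
from h import *
from scipy.optimize import least_squares
np.set_printoptions(precision=4,suppress=True)
d=np.load("pics/w1.npy",allow_pickle=True).item()
px=np.array([(321.5,173.9),(282.4,255.2),(247.6,130.9),(330.6,173),(286.7,258.5),(212.4,197.6)])
def pts(p):
    x,y,w,b=p;A=R.from_euler('z',w).as_matrix();u=np.array([.906,0,.423]);v=np.array([0,1,0]);n=np.array([-.423,0,.906]);c=np.array([0,0,.095])
    L=[c+b*u+b*v+.001*n,c+b*u-b*v+.001*n,c-b*u+b*v+.001*n,c+.064*(u+v),c+.064*(u-v),c+.098*n]
    return np.array(L)@A.T+[x,y,0],A@n,A@[0,0,.095]+[x,y,0],A
f=lambda p:(proj(d,pts(p)[0])-px).ravel()
r=least_squares(f,[.479,-.112,-.45,.055]);p=r.x;print(p,np.degrees(p[2]),r.fun.reshape(-1,2).round(1).tolist())
P,n,pc,A=pts(p);a=snap("scene");print("scene knobtop",proj(a,P[5:]),"tri",tri((a,(343,172)),(d,px[5])),P[5])
np.savez("unit.npz",n=n,pc=pc,A=A,p=p)
s=arm.sense();R0=rot(s["tcp_rot"]);z=-n/np.linalg.norm(n)
print("n",n,"pc",pc)
for nm,yt in(("y=+U",A[:,1]),("y=-U",-A[:,1]),("y=slope",np.cross(A[:,1],z)),("y=-slope",-np.cross(A[:,1],z))):
    H=np.c_[np.cross(yt,z),yt,z];print(nm,np.degrees(R.from_matrix(R0.T@H).as_rotvec()))
for h in(.19,.082): 
    g=pc+n*h-(-z)*arm.grip_depth*1.0;print("TCP at standoff",h,g,"tool cm",R0.T@(g-s["eef_pos"])*100)
E
python3 m2.py
```

```text
[ 0.4794 -0.1169 -0.4508  0.0569] -25.826550856279272 [[0.7, -0.5], [0.2, -0.9], [0.8, -0.2], [-0.3, -2.1], [-1.6, 3.4], [0.1, 0.6]]
scene knobtop [[343.8966 170.3984]] tri (array([ 0.4423, -0.0982,  0.1806]), [0.0015498055965081968, 0.0015498055965081645]) [ 0.4421 -0.0989  0.1838]
n [-0.3807  0.1843  0.906 ] pc [ 0.4794 -0.1169  0.095 ]
y=+U [-14.0733 -22.4278 -63.0618]
y=-U [-25.337   15.8989 113.7054]
y=slope [   7.6992  -33.6384 -150.8719]
y=-slope [-24.7073  -5.655   25.443 ]
TCP at standoff 0.19 [ 0.4142 -0.0854  0.2502] tool cm [ -0.5786 -13.5378  10.0116]
TCP at standoff 0.082 [ 0.4553 -0.1053  0.1523] tool cm [-2.5765 -9.4091 19.7878]
```

```bash
python3 -m jog '[{"tx":0,"ty":-3,"tz":2,"rx":-6.2,"ry":-1.4,"rz":6.4,"claw":1},{"tx":-0.3,"ty":-7,"tz":5,"rx":-12.4,"ry":-2.8,"rz":12.7,"claw":1},{"tx":-0.6,"ty":-11,"tz":8,"rx":-18.5,"ry":-4.2,"rz":19.1,"claw":1},{"tx":-0.6,"ty":-13.5,"tz":10,"rx":-24.7,"ry":-5.7,"rz":25.4,"claw":1},{"tx":-0.6,"ty":-13.5,"tz":10,"rx":-24.7,"ry":-5.7,"rz":25.4,"claw":1}]'
python3 - <<'E'
from h import *
np.set_printoptions(precision=4,suppress=True)
u=np.load("unit.npz");n,pc=u["n"],u["pc"]
d=snap("wrist");np.save("pics/w2.npy",d,allow_pickle=True);cv2.imwrite("pics/w2.png",d["pixels"][:,:,::-1])
print(proj(d,[pc+.098*n,pc+.055*n]),red(d)[1:],arm.sense()["qpos"])
s=arm.sense();R0=rot(s["tcp_rot"]);print("tool dz vs n",R0.T@-n,"knob grip in tool (mm)",R0.T@(pc+.082*n-s["eef_pos"])*1000)
E
```

```text
time_s: 1.85
eef_pos: [0.4092, -0.0835, 0.2465]
tcp_rot: [0.182, 0.828, 0.519, 0.114]
ft_force: [0.7, 0.7, 0.8]
finger_gap: 0.0855
grasp_force: 0.0
[[331.3161 210.9285]
 [330.1607 193.9787]] (array([325.5927, 190.6936]), array([  261,   126,   130,   128, 12707], dtype=int32)) [-0.3811 -0.2479 -0.5371  0.8457 -0.0298  1.6326]
tool dz vs n [ 0.0003 -0.0001  0.9999] knob grip in tool (mm) [ 0.1325  1.7116 89.5746]
```

View pics/w2.png

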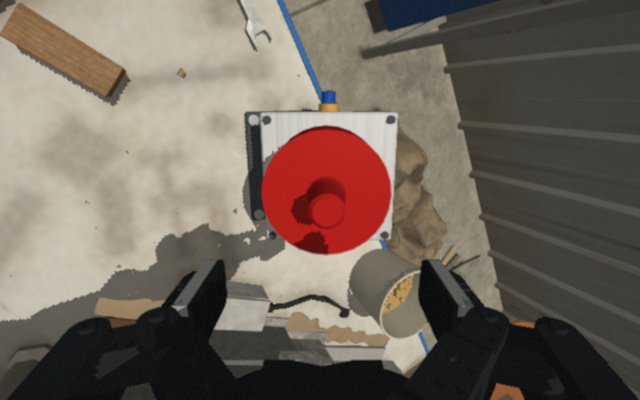

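The cover sits square in view, with the knob top at (327,210) and the cup centred at (326,190). The panel bolts are at (266,120), (391,119), (385,235) and (272,237). The arm may still have been settling, so I will measure again at rest.

```bash
cat > m3.py <<'E'
from h import *
np.set_printoptions(precision=4,suppress=True)
u=np.load("unit.npz");n,pc=u["n"],u["pc"]
d=snap("wrist");np.save("pics/w3.npy",d,allow_pickle=True)
g=cv2.cvtColor(d["pixels"],cv2.COLOR_RGB2GRAY)
print("pred",proj(d,[pc+.098*n,pc+.055*n,pc]).tolist(),red(d)[1:])
m=red(d)[0];c=max(cv2.findContours(m,0,2)[0],key=cv2.contourArea);print("ell",cv2.fitEllipse(cv2.convexHull(c)))
s=arm.sense();R0=rot(s["tcp_rot"]);print(s["eef_pos"],"tool",R0.T@-n,(R0.T@(pc+.082*n-s["eef_pos"])*1000))
cv2.imwrite("pics/w3c.png",cv2.resize(d["pixels"][100:260,240:410],None,fx=3.5,fy=3.5,interpolation=cv2.INTER_CUBIC)[:,:,::-1])
E
python3 m3.py
```

```text
pred [[324.1212598337875, 210.79685488354386], [323.85781058691686, 193.98900188616653], [323.61866335293473, 178.75664821372692]] (array([319.3049, 190.7214]), array([  255,   127,   129,   126, 12568], dtype=int32))
ell ((319.2987365722656, 190.76422119140625), (125.79159545898438, 127.67901611328125), 88.72432708740234)
[ 0.4148 -0.0856  0.2516] tool [ 0.0001 -0.0026  0.9999] [-0.0354 -1.4124 90.2438]
```

View pics/w3c.png

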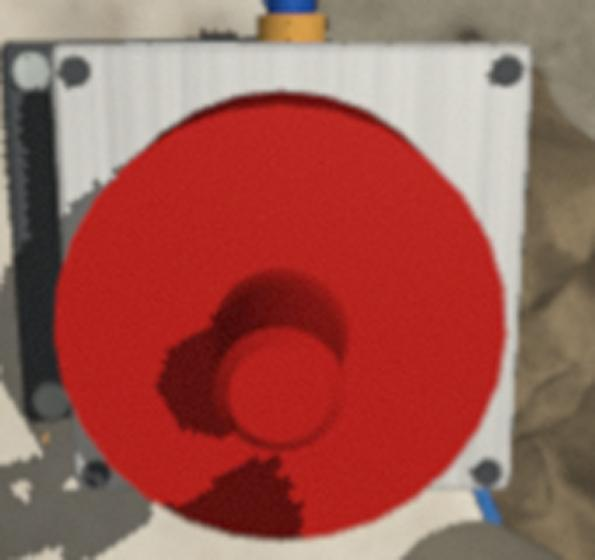

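The knob's top centre is at (320,210.6), about 2 mm to the -y side of the finger midline, and the panel is square to the tool. I will advance 71 mm and grip.

```bash
python3 -m jog '[{"tx":0,"ty":-0.2,"tz":2,"rx":0,"ry":0,"rz":0,"claw":1},{"tx":0,"ty":-0.2,"tz":5,"rx":0,"ry":0,"rz":0,"claw":1},{"tx":0,"ty":-0.2,"tz":6.6,"rx":0,"ry":0,"rz":0,"claw":1},{"tx":0,"ty":-0.2,"tz":7.1,"rx":0,"ry":0,"rz":0,"claw":1},{"tx":0,"ty":-0.2,"tz":7.1,"rx":0,"ry":0,"rz":0,"claw":1}]' 40
python3 -m jog '[{"tx":0,"ty":0,"tz":0,"rx":0,"ry":0,"rz":0,"claw":0.5},{"tx":0,"ty":0,"tz":0,"rx":0,"ry":0,"rz":0,"claw":0.2},{"tx":0,"ty":0,"tz":0,"rx":0,"ry":0,"rz":0,"claw":0.1},{"tx":0,"ty":0,"tz":0,"rx":0,"ry":0,"rz":0,"claw":0.1},{"tx":0,"ty":0,"tz":0,"rx":0,"ry":0,"rz":0,"claw":0.1}]' 40
```

```text
time_s: 2.58
eef_pos: [0.4415, -0.0987, 0.1866]
tcp_rot: [0.184, 0.827, 0.519, 0.115]
ft_force: [0.1, 0.2, 0.8]
finger_gap: 0.0853
grasp_force: 0.0
time_s: 3.2
eef_pos: [0.4405, -0.0984, 0.1863]
tcp_rot: [0.185, 0.827, 0.519, 0.115]
ft_force: [0.1, 0.0, -0.2]
finger_gap: 0.008
grasp_force: 0.0
```

I got the grip-depth sign wrong: the TCP belongs 19 mm past the knob point. The fingers closed just above the knob, touching nothing. I will reopen and go 38 mm further.

```bash
python3 -m jog '[{"tx":0,"ty":0,"tz":-1,"rx":0,"ry":0,"rz":0,"claw":1},{"tx":0,"ty":0,"tz":-1,"rx":0,"ry":0,"rz":0,"claw":1},{"tx":0,"ty":0,"tz":-1,"rx":0,"ry":0,"rz":0,"claw":1},{"tx":0,"ty":0,"tz":-1,"rx":0,"ry":0,"rz":0,"claw":1},{"tx":0,"ty":0,"tz":-1,"rx":0,"ry":0,"rz":0,"claw":1}]' 40
python3 m3.py
```

```text
time_s: 3.82
eef_pos: [0.4366, -0.0965, 0.1951]
tcp_rot: [0.184, 0.827, 0.519, 0.115]
ft_force: [0.2, -0.3, 0.6]
finger_gap: 0.0853
grasp_force: 0.0
pred [[322.45596422648504, 248.19796937360607], [322.3426098647939, 219.47882511667794], [322.2490673660344, 195.77172926206634]] (array([316.879, 213.383]), array([  235,   132,   165,   160, 20248], dtype=int32))
ell ((316.9254455566406, 213.1132049560547), (158.8946533203125, 163.15919494628906), 93.67874908447266)
[ 0.4366 -0.0965  0.1951] tool [ 0.0006 -0.0016  0.9999] [ 0.2671  0.5497 28.7067]
```

```bash
python3 - <<'E'
from h import *
d0=np.load("pics/w3.npy",allow_pickle=True).item()
d2=np.load("pics/w2.npy",allow_pickle=True).item()
for d,rr in((d2,(14,22)),(d0,(18,34))):
    g=cv2.GaussianBlur(d["pixels"][:,:,0],(3,3),0)
    print(cv2.HoughCircles(g,cv2.HOUGH_GRADIENT,1,40,param1=60,param2=12,minRadius=rr[0],maxRadius=rr[1])[0][:6] )
    c=d["T"];m=d["mount"]
    gg=d["pixels"][200:300,260:380,0].astype(int)
g=d0["pixels"][:,:,0].astype(int)
for r in range(225,270,6):print(r,g[r,280:360:3].tolist())
E
```

```text
[[326.5 211.5  18. ]
 [403.5 319.5  21.4]
 [265.5  27.5  21.4]
 [108.5  77.5  18. ]
 [410.5 166.5  18.1]
 [406.5 241.5  15.9]]
[[316.5 248.5  24.3]
 [420.5 227.5  22.4]
 [378.5 307.5  32.3]
 [443.5 295.5  25.4]
 [236.5 349.5  19.9]
 [200.5 296.5  26.6]]
225 [98, 96, 94, 96, 92, 80, 80, 83, 89, 97, 131, 145, 153, 151, 146, 124, 121, 124, 127, 128, 141, 186, 186, 186, 186, 188, 186]
231 [95, 97, 97, 96, 94, 79, 106, 157, 159, 163, 170, 174, 177, 180, 184, 186, 186, 187, 140, 123, 166, 186, 185, 186, 185, 186, 187]
237 [97, 98, 96, 96, 95, 137, 148, 155, 181, 184, 186, 186, 186, 186, 185, 187, 186, 186, 188, 180, 158, 185, 180, 187, 185, 186, 187]
243 [97, 95, 97, 96, 122, 136, 157, 186, 186, 185, 186, 185, 185, 185, 186, 185, 186, 185, 186, 183, 169, 95, 95, 96, 95, 96, 174]
249 [94, 96, 96, 97, 125, 128, 184, 186, 185, 185, 184, 185, 186, 185, 185, 184, 186, 185, 186, 179, 170, 95, 95, 97, 96, 96, 95]
255 [175, 96, 97, 95, 103, 125, 170, 186, 185, 185, 186, 185, 185, 184, 186, 186, 184, 184, 183, 169, 127, 97, 96, 96, 96, 95, 98]
261 [96, 96, 96, 97, 96, 98, 104, 159, 185, 185, 185, 186, 184, 185, 186, 187, 184, 176, 160, 113, 95, 95, 97, 97, 97, 95, 96]
267 [98, 144, 110, 133, 96, 96, 97, 97, 108, 123, 151, 171, 154, 105, 148, 121, 123, 102, 96, 95, 97, 94, 97, 96, 96, 96, 98]
```

```bash
python3 -m jog '[{"tx":0,"ty":-0.35,"tz":0,"rx":0,"ry":0,"rz":0,"claw":1},{"tx":0,"ty":-0.35,"tz":1,"rx":0,"ry":0,"rz":0,"claw":1},{"tx":0,"ty":-0.35,"tz":1,"rx":0,"ry":0,"rz":0,"claw":1},{"tx":0,"ty":-0.35,"tz":1,"rx":0,"ry":0,"rz":0,"claw":1},{"tx":0,"ty":-0.35,"tz":1,"rx":0,"ry":0,"rz":0,"claw":1}]'
python3 - <<'E'
from h import *
for i in range(2):
    s=arm.sense();d=snap("wrist");g=d["pixels"][:,:,0].astype(int)
    print(s["eef_pos"],np.where(g[255:265].mean(0)>150)[0][[0,-1]] if 0 else cv2.HoughCircles(cv2.GaussianBlur(d["pixels"][:,:,0],(3,3),0),3,1,40,param1=60,param2=12,minRadius=22,maxRadius=36)[0][:3])
    for r in (255,262,268,274):print(r,[int(x) for x in np.where(g[r,275:370]>140)[0][[0,-1]]+275])
    # fingertips: dark blobs
np.save("pics/w4.npy",d,allow_pickle=True)
E
```

```text
time_s: 4.5
eef_pos: [0.4377, -0.0971, 0.1848]
tcp_rot: [0.185, 0.827, 0.519, 0.115]
ft_force: [-0.1, 0.4, 0.4]
finger_gap: 0.0854
grasp_force: 0.0
[ 0.43774521 -0.09705514  0.18478702] [[321.5 228.5  26. ]
 [395.5 296.5  23. ]
 [459.5 238.5  29.9]]
255 [275, 369]
262 [302, 347]
268 [305, 344]
274 [285, 319]
[ 0.43769716 -0.09704129  0.1847794 ] [[378.5 320.5  32.1]
 [321.5 257.5  25.2]
 [472.5 273.5  29.9]]
255 [275, 369]
262 [302, 347]
268 [305, 344]
274 [284, 319]
```

```bash
python3 -m jog '[{"tx":0,"ty":0,"tz":1.2,"rx":0,"ry":0,"rz":0,"claw":1},{"tx":0,"ty":0,"tz":2.6,"rx":0,"ry":0,"rz":0,"claw":1},{"tx":0,"ty":0,"tz":3.7,"rx":0,"ry":0,"rz":0,"claw":1},{"tx":0,"ty":0,"tz":3.7,"rx":0,"ry":0,"rz":0,"claw":1},{"tx":0,"ty":0,"tz":3.7,"rx":0,"ry":0,"rz":0,"claw":0.6}]' 40
python3 -m jog '[{"tx":0,"ty":0,"tz":0,"rx":0,"ry":0,"rz":0,"claw":0.35},{"tx":0,"ty":0,"tz":0,"rx":0,"ry":0,"rz":0,"claw":0.2},{"tx":0,"ty":0,"tz":0,"rx":0,"ry":0,"rz":0,"claw":0.1},{"tx":0,"ty":0,"tz":0,"rx":0,"ry":0,"rz":0,"claw":0.1},{"tx":0,"ty":0,"tz":0,"rx":0,"ry":0,"rz":0,"claw":0.1}]' 40
```

```text
time_s: 5.22
eef_pos: [0.4518, -0.1039, 0.1513]
tcp_rot: [0.185, 0.827, 0.519, 0.115]
ft_force: [0.3, 1.1, -1.0]
finger_gap: 0.0697
grasp_force: 0.0
time_s: 5.85
eef_pos: [0.4518, -0.1039, 0.1516]
tcp_rot: [0.185, 0.827, 0.518, 0.116]
ft_force: [-4.0, 1.8, 6.0]
finger_gap: 0.0251
grasp_force: 39.0
```

```bash
python3 -m jog '[{"tx":0,"ty":0,"tz":-1,"rx":0,"ry":0,"rz":0,"claw":0.1},{"tx":0,"ty":0,"tz":-3,"rx":0,"ry":0,"rz":0,"claw":0.1},{"tx":0,"ty":0,"tz":-6,"rx":0,"ry":0,"rz":0,"claw":0.1},{"tx":0,"ty":0,"tz":-9,"rx":0,"ry":0,"rz":0,"claw":0.1},{"tx":0,"ty":0,"tz":-11,"rx":0,"ry":0,"rz":0,"claw":0.1}]' 60
python3 - <<'E'
from h import *
np.set_printoptions(precision=4,suppress=True)
a=snap("scene");b=snap("side")
L=[plane(a,[[290,301],[238,342],[181,310],[235,276]],.026)]
c=L[0].mean(0);e=c*0
for n,d in(("scene",a),("side",b)):
    m=mask(d,(22,150,60),(32,255,255))[0];h=cv2.convexHull(max(cv2.findContours(m,0,2)[0],key=cv2.contourArea))[:,0]
    P=plane(d,h,.026)[:,:2].astype(np.float32);print(n,cv2.minAreaRect(P*1000))
s=arm.sense();R0=rot(s["tcp_rot"]);print(s["eef_pos"],s["qpos"],s["finger_gap"],s["grasp_force"])
# upright target, keep tool y heading
z=np.array([0,0,-1.]);y=R0[:,1]-R0[:,1]@z*z;y/=np.linalg.norm(y);H=np.c_[np.cross(y,z),y,z]
print("upright rotvec",np.degrees(R.from_matrix(R0.T@H).as_rotvec()))
for zz in(.25,):
    print("to tray",R0.T@(np.array([.487,.278,zz])-s["eef_pos"])*100)
# tray top triangulation corner
print(tri((a,(290,301)),(b,(337,277))),tri((a,(238,342)),(b,(326,320))))
E
```

```text
time_s: 6.48
eef_pos: [0.4091, -0.0831, 0.2524]
tcp_rot: [0.185, 0.827, 0.518, 0.116]
ft_force: [0.2, 0.1, -2.0]
finger_gap: 0.0248
grasp_force: 59.0
scene ((485.9075927734375, 277.78839111328125), (150.3756866455078, 148.75180053710938), 81.62158203125)
side ((488.2528381347656, 278.1741943359375), (145.8428192138672, 146.48495483398438), 82.12781524658203)
[ 0.4098 -0.0833  0.2531] [-0.3801 -0.2582 -0.5373  0.8504 -0.0304  1.6343] 0.024660605320509482 59.05774176120758
upright rotvec [25.3413  0.022  -0.005 ]
to tray [35.8923 -8.062  -3.494 ]
(array([0.407 , 0.2118, 0.0229]), [0.0006161002667950389, 0.0006161002667951424]) (array([0.4272, 0.3547, 0.022 ]), [0.0006902631693066999, 0.0006902631693066405])
```

```bash
python3 -m jog '[{"tx":2,"ty":-0.5,"tz":-0.4,"rx":3,"ry":0,"rz":0,"claw":0.1},{"tx":6,"ty":-1.4,"tz":-0.6,"rx":9,"ry":0,"rz":0,"claw":0.1},{"tx":10.5,"ty":-2.4,"tz":-1,"rx":15,"ry":0,"rz":0,"claw":0.1},{"tx":15,"ty":-3.4,"tz":-1.5,"rx":21,"ry":0,"rz":0,"claw":0.1},{"tx":19,"ty":-4.3,"tz":-1.8,"rx":25.3,"ry":0,"rz":0,"claw":0.1}]' 60
cat > go.py <<'E'
from h import *
import sys
np.set_printoptions(precision=2,suppress=True)
t=np.array([float(x) for x in sys.argv[1:4]]);s=arm.sense();R0=rot(s["tcp_rot"]);z=R0.T@[0,0,-1]
print("shift cm",R0.T@(t-s["eef_pos"])*100,"down axis in tool",z,"eef",s["eef_pos"],"upright rv",np.degrees(np.cross([0,0,1],z)),"q",np.array(s["qpos"]))
E
python3 go.py .487 .278 .20
```

```text
time_s: 7.2
eef_pos: [0.4512, 0.1094, 0.2477]
tcp_rot: [-0.002, 0.847, 0.531, -0.002]
ft_force: [0.5, -0.7, -1.1]
finger_gap: 0.0247
grasp_force: 59.2
shift cm [16.74 -4.09  4.77] down axis in tool [0.   0.01 1.  ] eef [0.45 0.11 0.25] upright rv [-0.37  0.09  0.  ] q [ 0.06  0.11 -0.12  1.34  0.    2.08]
```

```bash
python3 -m jog '[{"tx":4,"ty":-1,"tz":0,"rx":0,"ry":0,"rz":0,"claw":0.1},{"tx":8.5,"ty":-2,"tz":1,"rx":0,"ry":0,"rz":0,"claw":0.1},{"tx":13,"ty":-3,"tz":2.5,"rx":0,"ry":0,"rz":0,"claw":0.1},{"tx":16.5,"ty":-4,"tz":4,"rx":0,"ry":0,"rz":0,"claw":0.1},{"tx":16.5,"ty":-4,"tz":4.8,"rx":0,"ry":0,"rz":0,"claw":0.1}]' 60
python3 -m jog '[{"tx":0,"ty":0,"tz":1,"rx":0,"ry":0,"rz":0,"claw":0.1},{"tx":0,"ty":0,"tz":2,"rx":0,"ry":0,"rz":0,"claw":0.1},{"tx":0,"ty":0,"tz":3,"rx":0,"ry":0,"rz":0,"claw":0.1},{"tx":0,"ty":0,"tz":3.5,"rx":0,"ry":0,"rz":0,"claw":0.1},{"tx":0,"ty":0,"tz":3.5,"rx":0,"ry":0,"rz":0,"claw":0.1}]' 60
python3 go.py .487 .278 .068
python3 - <<'E'
from h import *
np.set_printoptions(precision=1,suppress=True)
a=snap("scene");b=snap("side")
im=np.hstack([cv2.resize(a["pixels"][190:360,160:310],(400,453),interpolation=2),cv2.resize(b["pixels"][200:340,240:360],(390,453),interpolation=2)])
cv2.imwrite("pics/tray.png",im[:,:,::-1])
for d in(a,b):print(red(d)[1:])
E
```

```text
time_s: 7.82
eef_pos: [0.4861, 0.2758, 0.1981]
tcp_rot: [-0.001, 0.847, 0.532, -0.002]
ft_force: [-0.5, -0.6, -0.6]
finger_gap: 0.0245
grasp_force: 59.3
time_s: 8.45
eef_pos: [0.4862, 0.2736, 0.1655]
tcp_rot: [-0.001, 0.847, 0.531, -0.001]
ft_force: [0.3, 1.0, -0.5]
finger_gap: 0.0248
grasp_force: 59.3
shift cm [ 0.44 -0.09  9.75] down axis in tool [0. 0. 1.] eef [0.49 0.27 0.17] upright rv [-0.17  0.05  0.  ] q [ 0.36  0.3  -0.09  1.18  0.    2.38]
(array([233.2, 261.2]), array([ 204,  224,   59,   65, 2715], dtype=int32))
(array([301.1, 263. ]), array([ 278,  236,   46,   50, 1680], dtype=int32))
```

View pics/tray.png

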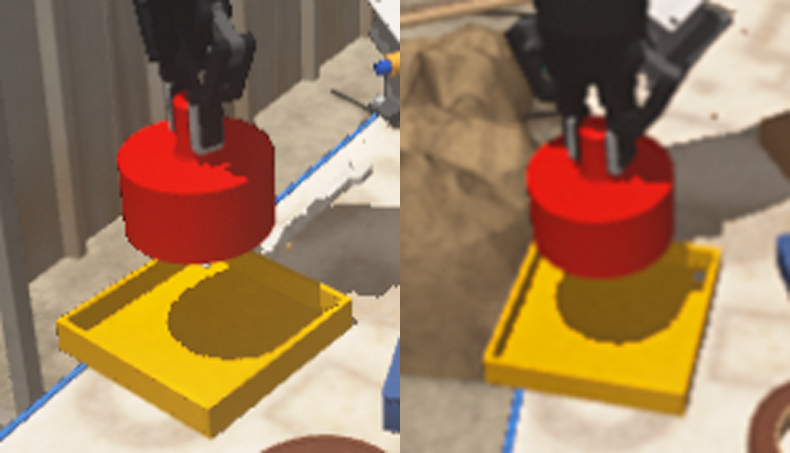

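The cover hangs upright and roughly central over the tray in both views. I will lower it most of the way, then creep down watching the force.

```bash
python3 -m jog '[{"tx":0.2,"ty":0,"tz":2,"rx":0,"ry":0,"rz":0,"claw":0.1},{"tx":0.4,"ty":0,"tz":5,"rx":0,"ry":0,"rz":0,"claw":0.1},{"tx":0.4,"ty":0,"tz":7.5,"rx":0,"ry":0,"rz":0,"claw":0.1},{"tx":0.4,"ty":0,"tz":8.7,"rx":0,"ry":0,"rz":0,"claw":0.1},{"tx":0.4,"ty":0,"tz":8.8,"rx":0,"ry":0,"rz":0,"claw":0.1}]' 60
python3 -m jog '[{"tx":0,"ty":0,"tz":0.1,"rx":0,"ry":0,"rz":0,"claw":0.1},{"tx":0,"ty":0,"tz":0.2,"rx":0,"ry":0,"rz":0,"claw":0.1},{"tx":0,"ty":0,"tz":0.3,"rx":0,"ry":0,"rz":0,"claw":0.1},{"tx":0,"ty":0,"tz":0.4,"rx":0,"ry":0,"rz":0,"claw":0.1},{"tx":0,"ty":0,"tz":0.5,"rx":0,"ry":0,"rz":0,"claw":0.1}]' 60
```

```text
time_s: 9.18
eef_pos: [0.4877, 0.2775, 0.0775]
tcp_rot: [-0.001, 0.847, 0.531, -0.001]
ft_force: [0.7, 0.6, -1.2]
finger_gap: 0.0248
grasp_force: 59.3
time_s: 9.8
eef_pos: [0.4877, 0.2775, 0.0727]
tcp_rot: [-0.001, 0.847, 0.531, -0.001]
ft_force: [-0.0, 0.1, -1.6]
finger_gap: 0.0244
grasp_force: 59.3
```

```bash
python3 -m jog '[{"tx":0,"ty":0,"tz":0.05,"rx":0,"ry":0,"rz":0,"claw":0.1},{"tx":0,"ty":0,"tz":0.1,"rx":0,"ry":0,"rz":0,"claw":0.1},{"tx":0,"ty":0,"tz":0.15,"rx":0,"ry":0,"rz":0,"claw":0.1},{"tx":0,"ty":0,"tz":0.2,"rx":0,"ry":0,"rz":0,"claw":0.1},{"tx":0,"ty":0,"tz":0.25,"rx":0,"ry":0,"rz":0,"claw":0.1}]' 60
python3 -m jog '[{"tx":0,"ty":0,"tz":0.03,"rx":0,"ry":0,"rz":0,"claw":0.1},{"tx":0,"ty":0,"tz":0.06,"rx":0,"ry":0,"rz":0,"claw":0.1},{"tx":0,"ty":0,"tz":0.1,"rx":0,"ry":0,"rz":0,"claw":0.1},{"tx":0,"ty":0,"tz":0.15,"rx":0,"ry":0,"rz":0,"claw":0.1},{"tx":0,"ty":0,"tz":0.15,"rx":0,"ry":0,"rz":0,"claw":0.1}]' 60
```

```text
time_s: 10.42
eef_pos: [0.4878, 0.2775, 0.0702]
tcp_rot: [-0.001, 0.847, 0.531, -0.001]
ft_force: [-0.1, 0.1, -2.1]
finger_gap: 0.0245
grasp_force: 59.3
time_s: 11.05
eef_pos: [0.4877, 0.2777, 0.069]
tcp_rot: [-0.001, 0.847, 0.531, -0.001]
ft_force: [-2.0, 1.0, 3.9]
finger_gap: 0.0246
grasp_force: 60.1
```

Contact made, with the force going from -2 to +4 N. Release and rise.

```bash
python3 -m jog '[{"tx":0,"ty":0,"tz":0,"rx":0,"ry":0,"rz":0,"claw":0.5},{"tx":0,"ty":0,"tz":0,"rx":0,"ry":0,"rz":0,"claw":1},{"tx":0,"ty":0,"tz":0,"rx":0,"ry":0,"rz":0,"claw":1},{"tx":0,"ty":0,"tz":0,"rx":0,"ry":0,"rz":0,"claw":1},{"tx":0,"ty":0,"tz":-1,"rx":0,"ry":0,"rz":0,"claw":1}]' 60
python3 -m jog '[{"tx":0,"ty":0,"tz":-2,"rx":0,"ry":0,"rz":0,"claw":1},{"tx":0,"ty":0,"tz":-6,"rx":0,"ry":0,"rz":0,"claw":1},{"tx":0,"ty":0,"tz":-11,"rx":0,"ry":0,"rz":0,"claw":1},{"tx":-2,"ty":0,"tz":-15,"rx":0,"ry":0,"rz":0,"claw":1},{"tx":-6,"ty":0,"tz":-18,"rx":0,"ry":0,"rz":0,"claw":1}]' 60
cat > tgt.py <<'E'
# shift/rotvec from present pose to: TCP at height H mm over panel centre along n, handle angle TH deg (gripper y across the bar)
from h import *
import sys
np.set_printoptions(precision=2,suppress=True)
u=np.load("unit.npz");n,pc,A=u["n"],u["pc"],u["A"];n=n/np.linalg.norm(n)
H,th=float(sys.argv[1])/1000,np.radians(float(sys.argv[2]))
s=arm.sense();R0=rot(s["tcp_rot"]);z=-n;sl=np.cross(A[:,1],n);sl=sl if sl[2]>0 else -sl
y=R.from_rotvec(n*th).apply(-sl)
for y in(y,-y):
    G=np.c_[np.cross(y,z),y,z];print("rv",np.degrees(R.from_matrix(R0.T@G).as_rotvec()))
print("shift",R0.T@(pc+H*n-s["eef_pos"])*100,"eef",s["eef_pos"],"q",np.array(s["qpos"]))
E
python3 tgt.py 150 0
```

```text
time_s: 11.68
eef_pos: [0.4873, 0.2773, 0.0784]
tcp_rot: [-0.001, 0.847, 0.531, -0.002]
ft_force: [0.0, -0.6, 0.2]
finger_gap: 0.0859
grasp_force: 0.0
time_s: 12.3
eef_pos: [0.4623, 0.2234, 0.261]
tcp_rot: [-0.001, 0.847, 0.532, 0.0]
ft_force: [0.5, -0.5, -0.0]
finger_gap: 0.0858
grasp_force: 0.0
rv [   0.1   -39.09 -175.63]
rv [-25.1   -0.06   0.07]
shift [-29.91   9.98   2.97] eef [0.46 0.22 0.26] q [0.29 0.19 0.   1.39 0.   2.31]
```

```bash
python3 -m jog '[{"tx":-5,"ty":1.6,"tz":0,"rx":-2,"ry":0,"rz":0,"claw":1},{"tx":-10,"ty":3.2,"tz":0,"rx":-6,"ry":0,"rz":0,"claw":1},{"tx":-15,"ty":5,"tz":0,"rx":-10,"ry":0,"rz":0,"claw":1},{"tx":-20,"ty":6.6,"tz":0.5,"rx":-15,"ry":0,"rz":0,"claw":1},{"tx":-25,"ty":8.3,"tz":1.3,"rx":-20,"ry":0,"rz":0,"claw":1}]' 60
python3 - <<'E'
import numpy as np
u=dict(np.load("unit.npz"));u["pc"]=np.array([.476,-.1155,.095]);np.savez("unit.npz",**u)
E
python3 tgt.py 150 0
```

```text
time_s: 12.92
eef_pos: [0.4276, -0.0392, 0.2468]
tcp_rot: [0.148, 0.834, 0.523, 0.092]
ft_force: [0.8, 0.5, 0.4]
finger_gap: 0.0853
grasp_force: 0.0
rv [  -0.06   -7.69 -179.79]
rv [-4.9   0.04  0.05]
shift [-4.75  0.7   1.95] eef [ 0.43 -0.04  0.25] q [-0.24 -0.17 -0.46  0.94 -0.07  1.77]
```

```bash
python3 -m jog '[{"tx":-2.5,"ty":0.3,"tz":0.8,"rx":-3,"ry":0,"rz":0,"claw":1},{"tx":-4.7,"ty":0.7,"tz":1.8,"rx":-5,"ry":0,"rz":0,"claw":1},{"tx":-4.7,"ty":0.7,"tz":1.8,"rx":-5,"ry":0,"rz":0,"claw":1},{"tx":-4.7,"ty":0.7,"tz":1.8,"rx":-5,"ry":0,"rz":0,"claw":1},{"tx":-4.7,"ty":0.7,"tz":1.8,"rx":-5,"ry":0,"rz":0,"claw":1}]' 60
python3 - <<'E'
from h import *
np.set_printoptions(precision=4,suppress=True)
d=snap("wrist");d=snap("wrist");np.save("pics/w5.npy",d,allow_pickle=True)
cv2.imwrite("pics/w5.png",cv2.resize(d["pixels"][90:310,200:440],(785,720)[0:2] if 0 else (654,600),interpolation=2)[:,:,::-1])
u=np.load("unit.npz");print(proj(d,[u["pc"]+h*u["n"] for h in(0,.005,.046)]))
E
python3 tgt.py 150 0
```

```text
time_s: 13.55
eef_pos: [0.4193, -0.0851, 0.2317]
tcp_rot: [0.182, 0.827, 0.519, 0.114]
ft_force: [0.2, -0.7, 0.1]
finger_gap: 0.0849
grasp_force: 0.0
[[322.891  186.8519]
 [322.8804 188.2308]
 [322.7786 201.4621]]
rv [  -0.     -0.31 -179.93]
rv [-0.19  0.    0.07]
shift [-0.26  0.06  0.08] eef [ 0.42 -0.09  0.23] q [-0.37 -0.22 -0.57  0.8  -0.03  1.64]
```

View pics/w5.png

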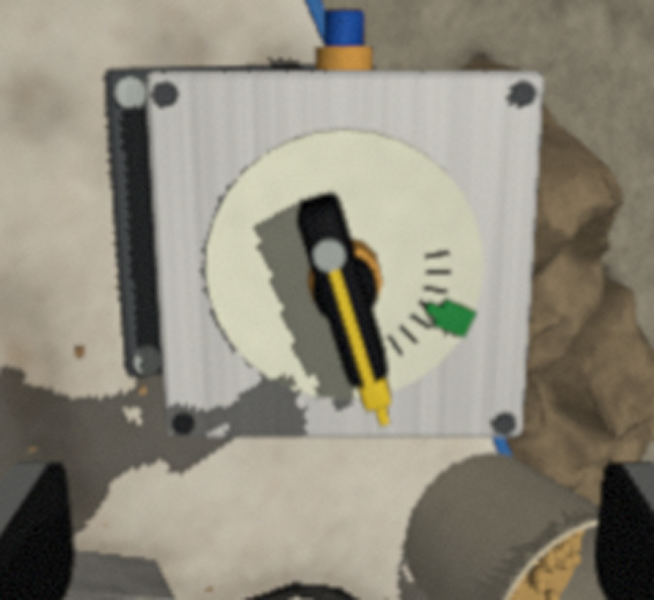

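The crop (scale 2.725, origin (200,90)) shows the dial centred at about (343,261) and the black bar running from its tail (319,197) to its front end (371,384). The yellow nose ends at (383,424). The green tab is at about (452,317), with its outer end at (473,323).

```bash
cat > ang.py <<'E'
from h import *
np.set_printoptions(precision=2,suppress=True)
u=np.load("unit.npz");n,pc,A=u["n"],u["pc"],u["A"];n=n/np.linalg.norm(n);ex=np.cross(A[:,1],n);ex=ex if ex[2]>0 else -ex
B=np.c_[-A[:,1],ex,n]   # a: along pointer at 0, b: upslope (90deg)
def onp(d,uv,h):
    o,v=ray(d,uv);t=((pc+h*n-o)@n)/(v@n);return (o+v*t[:,None]-pc)@B*1000
def blob(d,lo,hi,box):
    hsv=cv2.cvtColor(d["pixels"],cv2.COLOR_RGB2HSV);m=cv2.inRange(hsv,lo,hi);z=np.zeros_like(m);z[box[1]:box[3],box[0]:box[2]]=1;m*=z
    k,l,st,c=cv2.connectedComponentsWithStats(m);i=1+np.argmax(st[1:,4]);return np.argwhere(l==i)[:,::-1].astype(float)
def dial(d,box):
    g=blob(d,(45,90,40),(85,255,255),box);G=onp(d,g,.0095);return G[:,:2]
E
python3 - <<'E'
from ang import *
d=np.load("pics/w5.npy",allow_pickle=True).item();box=(270,130,400,260)
c=lambda *p:np.array(p)/2.725+[200,90]
D=onp(d,c((203,265),(484,258),(343,128),(343,393)),.005);ctr=np.array([(D[2:,0].mean()),(D[:2,1]).mean()]);print("dial pts",D[:,:2].tolist(),ctr)
Hb=onp(d,c((319,197),(371,384),(335,272),(372,388)),.046)[:,:2];print("bar",Hb)
for i in(0,2):
    v=Hb[i+1]-Hb[i];print("len",np.linalg.norm(v),"ang",np.degrees(np.arctan2(v[1],v[0])))
v=Hb[1]-Hb[0];v/=np.linalg.norm(v);print("axis from bar",Hb[0]+30*v, Hb[1]-26*v)
G=dial(d,box);g=G.mean(0);print("green",g,G.min(0),G.max(0),len(G))
r=G-ctr;print("green r,ang",np.linalg.norm(g-ctr),np.degrees(np.arctan2(*(g-ctr)[::-1])))
bol=onp(d,c((165,95),(522,95),(183,424),(503,423)),.001);print("bolts",bol[:,:2],bol[:,:2].mean(0))
E
```

```text
dial pts [[-0.8551446872402739, -43.51328588344818], [-3.38885778652535, 49.0688016120772], [-45.546413609180014, 2.5179479636342954], [44.53293763461193, 2.86124764040961]] [-0.51  2.78]
bar [[-30.84  -4.34]
 [ 24.67  10.75]
 [ -9.4    0.11]
 [ 25.94  11.07]]
len 57.53388154891286 ang 15.21197808967868
len 36.99688232963904 ang 17.22411268483124
axis from bar [-1.9   3.53] [-0.42  3.93]
green [15.18 38.18] [10.56 29.7 ] [20.95 45.12] 138
green r,ang 38.72264413004056 66.10147560362766
bolts [[-55.57 -54.04]
 [-55.71  59.33]
 [ 58.2  -53.66]
 [ 57.56  59.48]] [1.12 2.78]
```

```bash
python3 - <<'E'
from ang import *
w=dict(u);w["pc"]=pc+B@[.0002,.0029,0];np.savez("unit.npz",**w);print(w["pc"])
E
python3 tgt.py 60 16; python3 tgt.py 18 16
```

```text
[ 0.48 -0.12  0.1 ]
rv [ -0.04   0.28 164.07]
rv [ -0.19  -0.03 -15.93]
shift [-0.28  0.38  9.07] eef [ 0.42 -0.09  0.23] q [-0.37 -0.22 -0.57  0.8  -0.03  1.64]
rv [ -0.04   0.28 164.07]
rv [ -0.19  -0.03 -15.93]
shift [-0.28  0.4  13.27] eef [ 0.42 -0.09  0.23] q [-0.37 -0.22 -0.57  0.8  -0.03  1.64]
```

```bash
python3 -m jog '[{"tx":-0.1,"ty":0.2,"tz":2,"rx":0,"ry":0,"rz":-8,"claw":1},{"tx":-0.28,"ty":0.38,"tz":5,"rx":-0.2,"ry":0,"rz":-16,"claw":1},{"tx":-0.28,"ty":0.38,"tz":8,"rx":-0.2,"ry":0,"rz":-16,"claw":1},{"tx":-0.28,"ty":0.38,"tz":9,"rx":-0.2,"ry":0,"rz":-16,"claw":1},{"tx":-0.28,"ty":0.38,"tz":9,"rx":-0.2,"ry":0,"rz":-16,"claw":1}]' 60
python3 tgt.py 18 16
```

```text
time_s: 14.28
eef_pos: [0.4547, -0.1059, 0.1508]
tcp_rot: [0.197, 0.747, 0.629, 0.088]
ft_force: [0.8, 0.2, -0.1]
finger_gap: 0.0851
grasp_force: 0.0
rv [   0.04   -0.1  -179.97]
rv [-0.06 -0.02  0.03]
shift [0.03 0.06 4.24] eef [ 0.45 -0.11  0.15] q [-0.39 -0.09 -0.69  0.54 -0.02  1.34]
```

```bash
python3 -m jog '[{"tx":0,"ty":0,"tz":1.2,"rx":0,"ry":0,"rz":0,"claw":1},{"tx":0,"ty":0.05,"tz":2.6,"rx":0,"ry":0,"rz":0,"claw":1},{"tx":0,"ty":0.05,"tz":3.8,"rx":0,"ry":0,"rz":0,"claw":1},{"tx":0,"ty":0.05,"tz":4.2,"rx":0,"ry":0,"rz":0,"claw":1},{"tx":0,"ty":0.05,"tz":4.2,"rx":0,"ry":0,"rz":0,"claw":0.6}]' 40
python3 -m jog '[{"tx":0,"ty":0,"tz":0,"rx":0,"ry":0,"rz":0,"claw":0.3},{"tx":0,"ty":0,"tz":0,"rx":0,"ry":0,"rz":0,"claw":0.1},{"tx":0,"ty":0,"tz":0,"rx":0,"ry":0,"rz":0,"claw":0.05},{"tx":0,"ty":0,"tz":0,"rx":0,"ry":0,"rz":0,"claw":0.05},{"tx":0,"ty":0,"tz":0,"rx":0,"ry":0,"rz":0,"claw":0.05}]' 40
python3 tgt.py 18 16
```

```text
time_s: 14.9
eef_pos: [0.4711, -0.114, 0.113]
tcp_rot: [0.198, 0.747, 0.629, 0.088]
ft_force: [-0.6, 0.2, -0.5]
finger_gap: 0.0701
grasp_force: 0.0
time_s: 15.52
eef_pos: [0.4703, -0.1138, 0.1138]
tcp_rot: [0.198, 0.747, 0.629, 0.088]
ft_force: [-13.7, 4.3, 17.1]
finger_gap: 0.0178
grasp_force: 63.2
rv [  -0.08   -0.02 -179.98]
rv [-0.01  0.05  0.02]
shift [0.07 0.05 0.15] eef [ 0.47 -0.11  0.11] q [-0.4  -0.02 -0.73  0.42 -0.02  1.34]
```

The gap (17.8 mm rather than 13) and the push of about 22 N suggest the fingertips met the stem or are jammed. I will reopen, back off 6 mm and close again on the bar only.

```bash
python3 -m jog '[{"tx":0,"ty":0,"tz":0,"rx":0,"ry":0,"rz":0,"claw":0.3},{"tx":0,"ty":0,"tz":0,"rx":0,"ry":0,"rz":0,"claw":0.5},{"tx":0,"ty":0.05,"tz":-0.6,"rx":0,"ry":0,"rz":0,"claw":0.5},{"tx":0,"ty":0.05,"tz":-0.6,"rx":0,"ry":0,"rz":0,"claw":0.5},{"tx":0,"ty":0.05,"tz":-0.6,"rx":0,"ry":0,"rz":0,"claw":0.5}]' 40
python3 tgt.py 18 16
python3 -m jog '[{"tx":0,"ty":0,"tz":0,"rx":0,"ry":0,"rz":0,"claw":0.4},{"tx":0,"ty":0,"tz":0,"rx":0,"ry":0,"rz":0,"claw":0.25},{"tx":0,"ty":0,"tz":0,"rx":0,"ry":0,"rz":0,"claw":0.1},{"tx":0,"ty":0,"tz":0,"rx":0,"ry":0,"rz":0,"claw":0.05},{"tx":0,"ty":0,"tz":0,"rx":0,"ry":0,"rz":0,"claw":0.05}]' 40
```

```text
time_s: 16.15
eef_pos: [0.4693, -0.113, 0.1188]
tcp_rot: [0.198, 0.747, 0.629, 0.088]
ft_force: [-0.9, -0.0, -0.2]
finger_gap: 0.0423
grasp_force: 0.0
rv [  -0.01    0.01 -179.98]
rv [0.01 0.01 0.02]
shift [ 0.06 -0.06  0.66] eef [ 0.47 -0.11  0.12] q [-0.4  -0.03 -0.73  0.43 -0.02  1.34]
time_s: 16.77
eef_pos: [0.4687, -0.1128, 0.1186]
tcp_rot: [0.198, 0.747, 0.629, 0.088]
ft_force: [-4.7, 0.6, 4.1]
finger_gap: 0.0173
grasp_force: 38.9
```

```bash
cat > chk.py <<'E'
from ang import *
d=snap("wrist");d=snap("wrist")
hsv=cv2.cvtColor(d["pixels"],cv2.COLOR_RGB2HSV)
for nm,lo,hi,h in(("yel",(20,130,110),(33,255,255),.046),("green",(45,90,40),(85,255,255),.0095)):
    m=cv2.inRange(hsv,lo,hi);k,l,st,c=cv2.connectedComponentsWithStats(m)
    for i in range(1,k):
        if st[i,4]>25:
            p=np.argwhere(l==i)[:,::-1].astype(float);P=onp(d,p,h)[:,:2];g=P.mean(0)
            q=P-g;ev=np.linalg.svd(q,full_matrices=False)[2][0];ev=ev*np.sign(ev@g);
            if np.linalg.norm(g)<60:print(nm,st[i],"c",g,"r",np.linalg.norm(g),"ang",np.degrees(np.arctan2(g[1],g[0])),"dir",np.degrees(np.arctan2(ev[1],ev[0])),"tip",P[np.argmax(np.linalg.norm(P,axis=1))])
E
python3 chk.py; python3 -c "
from ang import *
import numpy as np
d=np.load('pics/w5.npy',allow_pickle=True).item()
import ang
snap=0
exec(open('chk.py').read().split('\n',2)[2])"
```

```text
yel [314 259  19  92 700] c [14.04  4.08] r 14.622894990269932 ang 16.20141686628698 dir 17.39796804861702 tip [33.21 10.19]
green [377 275  15  17 127] c [12.73 37.94] r 40.01413967256493 ang 71.45480328413959 dir 55.964889032608276 tip [13.49 42.52]
yel [321 189  22  57 317] c [14.61  4.46] r 15.27554909398434 ang 16.984946417068194 dir 18.210500420575006 tip [36.79 11.15]
green [356 201  18  12 138] c [14.98 35.28] r 38.329213911725304 ang 66.99336328001732 dir 69.86765514078672 tip [20.74 39.76]
```

```bash
python3 -m jog '[{"tx":0,"ty":0,"tz":0,"rx":0,"ry":0,"rz":-4,"claw":0.05},{"tx":0,"ty":0,"tz":0,"rx":0,"ry":0,"rz":-10,"claw":0.05},{"tx":0,"ty":0,"tz":0,"rx":0,"ry":0,"rz":-16,"claw":0.05},{"tx":0,"ty":0,"tz":0,"rx":0,"ry":0,"rz":-21,"claw":0.05},{"tx":0,"ty":0,"tz":0,"rx":0,"ry":0,"rz":-25,"claw":0.05}]' 40
python3 chk.py;python3 tgt.py 18 41
```

```text
time_s: 17.5
eef_pos: [0.4695, -0.1128, 0.119]
tcp_rot: [0.212, 0.592, 0.776, 0.044]
ft_force: [0.1, 2.1, 2.6]
finger_gap: 0.0166
grasp_force: 38.9
yel [314 259  18  91 725] c [11.15  9.45] r 14.6183858746321 ang 40.271790543958026 dir 41.33925018551156 tip [26.28 21.84]
rv [   0.      0.06 -179.94]
rv [ 0.04 -0.    0.06]
shift [ 0.07 -0.06  0.67] eef [ 0.47 -0.11  0.12] q [-0.4  -0.03 -0.73  0.43 -0.02  0.9 ]
```

```bash
python3 -m jog '[{"tx":0,"ty":0,"tz":0,"rx":0,"ry":0,"rz":-6,"claw":0.05},{"tx":0,"ty":0,"tz":0,"rx":0,"ry":0,"rz":-13,"claw":0.05},{"tx":0,"ty":0,"tz":0,"rx":0,"ry":0,"rz":-20,"claw":0.05},{"tx":0,"ty":0,"tz":0,"rx":0,"ry":0,"rz":-24,"claw":0.05},{"tx":0,"ty":0,"tz":0,"rx":0,"ry":0,"rz":-26,"claw":0.05}]' 40
python3 -m jog '[{"tx":0,"ty":0,"tz":0,"rx":0,"ry":0,"rz":0,"claw":0.05},{"tx":0,"ty":0,"tz":0,"rx":0,"ry":0,"rz":0,"claw":0.4},{"tx":0,"ty":0,"tz":0,"rx":0,"ry":0,"rz":0,"claw":1},{"tx":0,"ty":0,"tz":0,"rx":0,"ry":0,"rz":0,"claw":1},{"tx":0,"ty":0,"tz":0,"rx":0,"ry":0,"rz":0,"claw":1}]' 40
python3 -m jog '[{"tx":0,"ty":0,"tz":-1.5,"rx":0,"ry":0,"rz":0,"claw":1},{"tx":0,"ty":0,"tz":-5,"rx":0,"ry":0,"rz":0,"claw":1},{"tx":0,"ty":0,"tz":-9,"rx":0,"ry":0,"rz":0,"claw":1},{"tx":0,"ty":0,"tz":-12,"rx":0,"ry":0,"rz":0,"claw":1},{"tx":0,"ty":0,"tz":-12,"rx":0,"ry":0,"rz":0,"claw":1}]' 40
python3 chk.py
python3 - <<'E'
from h import *
d=snap("wrist");np.save("pics/w6.npy",d,allow_pickle=True)
E
python3 chk.py;python3 tgt.py 18 67
```

```text
time_s: 18.23
eef_pos: [0.4703, -0.1124, 0.1193]
tcp_rot: [0.217, 0.403, 0.889, -0.004]
ft_force: [3.2, 4.7, 1.2]
finger_gap: 0.017
grasp_force: 39.0
time_s: 18.85
eef_pos: [0.4693, -0.113, 0.1188]
tcp_rot: [0.217, 0.404, 0.889, -0.005]
ft_force: [0.3, -0.7, 0.6]
finger_gap: 0.0852
grasp_force: 0.0
time_s: 19.48
eef_pos: [0.424, -0.0909, 0.2298]
tcp_rot: [0.219, 0.403, 0.889, -0.005]
ft_force: [0.1, 0.4, 0.6]
finger_gap: 0.0858
grasp_force: 0.0
yel [319 186  10  60 384] c [ 5.93 12.48] r 13.814065813065808 ang 64.57212950629832 dir 67.13758919210338 tip [15.68 34.4 ]
yel [320 188  10  60 383] c [ 5.84 12.26] r 13.57732418188471 ang 64.5361204886027 dir 67.12467088444191 tip [15.44 33.98]
rv [   0.15   -0.09 -179.99]
rv [-0.06 -0.09  0.01]
shift [-0.    0.06 12.56] eef [ 0.42 -0.09  0.23] q [-0.39 -0.21 -0.57  0.78 -0.03  0.46]
```

```bash
python3 -m jog '[{"tx":-0.5,"ty":0,"tz":0,"rx":0,"ry":4,"rz":0,"claw":1},{"tx":-1.5,"ty":0,"tz":0,"rx":0,"ry":10,"rz":0,"claw":1},{"tx":-2.7,"ty":0,"tz":0,"rx":0,"ry":17,"rz":0,"claw":1},{"tx":-2.7,"ty":0,"tz":0,"rx":0,"ry":17,"rz":0,"claw":1},{"tx":-2.7,"ty":0,"tz":0,"rx":0,"ry":17,"rz":0,"claw":1}]'
python3 chk.py
python3 - <<'E'
from ang import *
d=snap("wrist");np.save("pics/w7.npy",d,allow_pickle=True)
c=(d["T"][:3,3]-pc)@B*1000;print("cam in panel axes",c,"proj axis",proj(d,[pc,pc+.046*n]))
hsv=cv2.cvtColor(d["pixels"],cv2.COLOR_RGB2HSV)
# dial: pale disc fit, bolts dark
for r in range(196,270,4):
    row=hsv[r,290:352];print(r,"".join("Y" if 20<=h<=33 and s>130 and v>100 else "G" if 45<=h<=85 and s>90 else "#" if v<60 else "d" if v<130 else "." for h,s,v in row))
E
```

```text
time_s: 20.35
eef_pos: [0.439, -0.1101, 0.2368]
tcp_rot: [0.082, 0.4, 0.911, 0.054]
ft_force: [-0.4, -0.0, 0.1]
finger_gap: 0.0854
grasp_force: 0.0
yel [319 190  12  68 304] c [ 8.34 18.26] r 20.077788923161815 ang 65.4447961056432 dir 67.05281372580157 tip [16.76 37.3 ]
cam in panel axes [  0.97  -1.83 302.78] proj axis [[324.56 204.  ]
 [324.87 204.26]]
196 dddddddddddddddddddddddddd######YYYYYd####dd..................
200 dddddddddddddddddddddddd########dYYYYd#######d................
204 ddddddddddddddddddddddd#########dYYYd#########d...............
208 ddddddddddddddddddddddd#########dYYYd########d................
212 dddddddddddddddddddddddddd######dYYYd#####dd..................
216 ....dd....ddddddddddddddddd#####dYYYd#####d...................
220 ..........ddddddddddddddddd#####dYYYd#####....................
224 .....d.......dddddddddddddd#####dYYYd#G###....................
228 ..........dd..ddddddddddddd#####dYYYd#####d...................
232 .............dddddddddddddd#####dYYYYd####..........d.........
236 .................dddd#ddd..d###dYYYYYd###d.....d..............
240 ..................dddddd...d.YYYYYYYYYYY.d....................
244 ....................ddddd...dYYYYYYYYYYY......................
248 ............................dYYYYYYYYYY.......................
252 ............................dGGGYYYYYGG.......................
256 .................................YYY..........................
260 ..............................................................
264 ..............................................................
268 .............................................................d
```

```bash
python3 - <<'E'
from ang import *
d=np.load("pics/w7.npy",allow_pickle=True).item()
hsv=cv2.cvtColor(d["pixels"],cv2.COLOR_RGB2HSV)
for r in range(244,260):
    print(r,[f"{h}/{s}/{v}" for h,s,v in hsv[r,316:332]])
for h,nm in((.04,"Y"),(.0095,"G")):
  for uv in([(324,246)],[(324,252)],[(323.5,252)],[(324.,220)],[(324,256)]):
    P=onp(d,uv,h)[0];print(nm,uv,P[:2],np.degrees(np.arctan2(P[1],P[0])))
E
```

```text
244 ['30/28/190', '32/28/166', '25/51/124', '24/163/136', '24/201/179', '25/194/206', '24/194/213', '24/193/215', '25/190/219', '25/187/221', '25/187/224', '25/188/224', '25/189/221', '24/157/205', '25/74/189', '30/32/205']
245 ['30/29/204', '29/27/187', '27/51/134', '24/161/139', '24/201/180', '25/197/205', '25/193/213', '24/194/216', '24/190/219', '25/189/221', '25/188/224', '25/188/224', '25/190/220', '24/158/205', '25/74/190', '30/32/206']
246 ['30/28/209', '30/30/187', '25/47/135', '24/161/138', '25/203/180', '24/196/207', '25/196/212', '25/193/215', '25/188/220', '25/188/222', '25/190/223', '25/187/225', '25/188/221', '24/155/207', '25/74/190', '29/32/206']
247 ['29/29/201', '28/29/170', '29/47/125', '26/155/130', '25/200/176', '25/198/204', '24/197/211', '25/195/213', '25/194/216', '25/191/220', '25/190/222', '25/192/223', '25/188/220', '24/148/204', '26/65/192', '28/33/208']
248 ['30/29/178', '30/26/135', '35/51/109', '31/134/112', '26/195/161', '25/197/194', '25/196/202', '24/196/203', '25/198/204', '24/195/208', '25/195/209', '25/192/209', '25/181/204', '26/125/184', '29/49
[... 2205 characters left out ...]
3/11/206']
259 ['23/12/197', '26/10/197', '23/10/200', '23/11/200', '23/10/200', '23/11/202', '23/11/202', '24/18/202', '24/20/204', '23/20/206', '25/14/204', '23/11/205', '23/11/205', '26/10/203', '27/11/203', '30/9/200']
Y [(324, 246)] [13.54 30.24] 65.88076956234677
Y [(324, 252)] [15.4  34.63] 66.02332053760536
Y [(323.5, 252)] [15.77 34.48] 65.42408672914873
Y [(324.0, 220)] [ 5.49 11.26] 64.01605427187833
Y [(324, 256)] [16.64 37.56] 66.10006074697748
G [(324, 246)] [15.   33.97] 66.17368655088534
G [(324, 252)] [17.08 38.87] 66.27902831706814
G [(323.5, 252)] [17.49 38.69] 65.68183043287776
G [(324.0, 220)] [ 6.01 12.78] 64.80562530712564
G [(324, 256)] [18.46 42.13] 66.33579004660079
```

Seen from above its axis, the pointer covers the green tab symmetrically, within about 0.5°. Last check: the cover in the tray, numerically.

```bash
python3 - <<'E'
from h import *
np.set_printoptions(precision=3,suppress=True)
D=[snap("scene"),snap("side")];U=[]
for d in D:
    m,c,st=red(d);t=np.linspace(0,2*np.pi,90)
    cyl=lambda r,z:np.c_[.488+r*np.cos(t),.278+r*np.sin(t),0*t+z]
    P=proj(d,np.vstack([cyl(.053,.005),cyl(.053,.06),cyl(.013,.103)]))
    print("red box",st[:4],"pred upright",np.r_[P.min(0),P.max(0)-P.min(0)]);U.append(c)
print(tri((D[0],U[0]),(D[1],U[1])))
arm.hand_in()
E
```

```text
red box [206 270  57  63] pred upright [206.062 267.976  57.785  64.575]
red box [281 269  43  47] pred upright [280.867 266.774  43.891  49.103]
(array([0.49 , 0.278, 0.031]), [0.00027993628940484893, 0.0002799362894046749])
the job is handed in; nothing more can be done
```

The cover is upright in the yellow tray with its knob up, the handle's pointer is at the green marker to within about 0.5° by the wrist camera, the gripper is clear of everything, and the job is handed in at about 21 s; I did not re-check the marker, spanner or tub positions at the end, but saw no sign of touching any of them.

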